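Release a specimen carrier locked by a left-hand screw and slide it out

TASK

The specimen carrier with the butterfly is locked on the white stage by the screw with the red-tipped cross bar, which has a left-hand thread: it comes loose clockwise seen from above, so do not wind it down tight. Back the screw right out until you feel it come up against its stop, without forcing it there, then slide the carrier along its guides, flat and never lifted, all the way against the red end stop. Leave the other things on the bench alone.

Things in the scene. Friction and masses are not known exactly. Their poses are not given: they have to be found in the camera images.
- stage: White stage fixed to the bench. Origin at bench height, midway between its guides; y runs along the guides to the red end stop, x across to the bracket. Base x -70..115, y -165..165, top z 20 mm. Guide rails 14 mm wide at x +-59, tops z 30 mm. A 36 mm wide bridge (z 46-64 mm) at y -110 mm reaches from the bracket (x 112) to x -18 mm over the carrier's -y end.
- pillar_foot (a point): Foot, on the bridge (64 mm up), of a 20 mm aluminium pillar that rises to 214 mm, 100 mm in stage x from the screw's axis. It blocks the gripper's body, so the bar must be turned in several strokes, not round a full circle. A lamp, 52 mm wide, hangs beside it, 64 mm farther from the work, 180-220 mm up.
- stop_face (a point): Middle of the top edge of the red end stop's inner face, 30 mm above the bench, 10 mm above the stage's top: the carrier's +y end must come against this face.
- handle: Lock screw's handle: bar along own x, 124 x 13 x 14 mm, 26 mm hub. Origin on the screw's vertical axis (stage x 0, y -110 mm), bar mid-height, 85-89 mm up at first. CLOCKWISE from above loosens and lifts it 2 mm/rad; anticlockwise winds it in. Takes 0.3 Nm. After 0.6-0.9 turn (varies) a firm top stop is felt as a sharp rise in force, bar about 96 mm up. The pin clears just before.
- ball (a point): Centre of one of the two red balls (24 mm diameter) on the ends of the handle's bar, 65 mm from the screw's axis on the handle's +x side; the other is on the -x side.
- carrier: Loose dark aluminium plate 100 (x) x 180 (y) x 12 mm, 0.3-0.5 kg, on the stage between the guides, 2 mm play each side. Origin: centre of its underside, axes as the stage's; starts near stage y -45 mm, slides 100 mm to y 55 mm at the stop. The screw's 10 mm pin sits in its 14 mm hole at y -65 mm until backed out. Butterfly on cork at y -40..32 mm, up to 6 mm above the plate.
- lip (a point): Top centre of the yellow upright lip on the carrier's +y end: 70 mm along x, 8 mm thick, 24 mm above the plate (36 mm above its underside), 80 mm in y from the carrier's origin. Closed fingers set down behind it (-y side) can draw the carrier to the stop.
- tube: Bystander: clear specimen tube with a cream lid, 52 mm diameter, 115 mm tall; origin under its centre.
- dish: Bystander: greenish glass dish, 72 mm diameter, 18 mm tall; origin under its centre.
- disc: Bystander: grey stage disc, 90 mm diameter, 8 mm thick; origin under its centre.
- probe: Bystander: probe with orange handle, 160 mm long, lying along its x.
- box: Bystander: wooden insect box 90 x 120 x 49 mm; origin under its centre.
- loupe: Bystander: brass loupe, 48 mm diameter, 50 mm tall; origin under its centre.
Mind the look-alikes: they are no part of the job. There is more than one size of the carrier; the one meant has the size given above.

How it is judged (in metres and radians):
On the way, in this order (a step that is already met when the one before it is completed fails the run):
1. the lock screw is backed out to its top stop (bar at least 95.2 mm above the stage's underside) (z of handle in the frame of stage above 0.0952 m), for 0.2 s.
2. the carrier is slid against the red end stop (within 5 mm) (y of carrier in the frame of stage above 0.05 m), for 0.2 s.
At the end, for the whole second after the job is handed in: The screw stays backed out (bar at least 95.2 mm above the stage's underside; its stop is at about 96.2 mm), the carrier lies flat between its guides within 5 mm of the end stop, and both are at rest (z of handle in the frame of stage above 0.0952 m and y of carrier in the frame of stage above 0.05 m and angle between carrier's own z axis and vertical below 0.05 rad and z of carrier in the frame of stage below 0.023 m and angle between the y axis of carrier and the y axis of stage, either way round below 0.08 rad and linear speed of carrier below 0.01 m/s and angular speed of handle below 0.1 rad/s); the robot touches nothing.
It fails at once if the screw is wound down tight, the wrong way (z of handle in the frame of stage below 0.0845 m).
It fails at once if the handle is forced with more than 60 N (contact force between the fingers and handle above 60 N).
It fails at once if the carrier is lifted more than 10 mm or tipped (z of carrier in the frame of stage above 0.03 m or angle between carrier's own z axis and vertical above 0.15 rad).
It fails at once if a bystander is pushed more than 30 mm or knocked over (distance of any of tube, dish, disc, probe, box, loupe from where it was at the start of the episode above 0.03 m or angle between tube's own z axis and vertical above 0.5 rad).
It also fails if it takes over 72 s, if anything falls off the work surface, if the arm or the gripper's body presses on something with over 40 N, if the wrist force passes 120 N, or if a joint passes its speed limit or range.

ROBOT

A 6-joint arm with a two-finger parallel gripper is mounted at the origin on the work surface. World frame = base frame: x ahead of the robot, y to its left, z up, the work surface at z = 0. Lengths are in mm, angles in rad, forces in N, time in s.
With the tool pointing down it reaches from about 375 to 925 mm from the base axis. Payload 5.7 kg.
Tool frame: the origin (TCP) lies midway between the tips of the shut fingers; the grasp point (between the pads) lies 19 mm behind it; z points along the fingers, y is the line along which they close (so a half turn about z gives the same grasp; the last joint's range is limited). The gripper opens to 85 mm and grips with 20 to 120 N. Pads are 22 mm wide; open, the fingers measure 114 mm over their backs; the gripper's body (76 mm by 85 mm) begins 54 mm behind the grasp point. The pads swing forward as they close: fully open they stand 13 mm farther back than shut.
Start: joints at [-1.275, 0.359, 1.51, -0, 1.272, -0.115], TCP at [239.588, -550.055, 231.267] pointing down, gripper open.
Joint ranges: [-2.97, 2.97], [-1.01, 2.36], [0.21, 2.38], [-0.96, 4.11], [0.2, 2.71], [-2.98, 2.98]. Speed limits (rad/s): [2.39, 2.39, 3.14, 3.14, 3.14, 3.14].

INTERFACE

Orientations are given as a unit quaternion [w, x, y, z].
In Python, from cell import manip, imaging, job gives the robot as it stands. The module is installed in compiled form; this text tells all that it offers.
- The arm moves only by the shell command python3 -m pendant 'ROWS' [FORCE]. ROWS is JSON, a list of rows, each a list of 3 entries, a list of its own where there are three numbers: the shift along the world's x, y, z in mm, then the turn, a rotation vector about the world's x, y, z in degrees, then the opening, from 0 (shut) to 1 (fully open). A call has 1 to 12 rows; each row is the pose to reach, as a shift and turn from the pose commanded when the call began; what a row does not reach only later rows make up. A row lasts 1/8 s, in which the tool goes at most 62.5 mm and 10.7 degrees, less where a joint would pass 70% of its speed; a pose out of reach is approached as far as the arm can. A call with a gripper value outside its range is refused whole. The fingers move at their own pace and stop on an object; FORCE is the grip in N (left out, the last holds). Time passes only in rows, so rows that repeat a pose let the fingers close. It gives the time, the measured TCP pose, the force, the opening and the grip force at its end, in the units of the state.
- manip.read_state(): the state, without advancing time (a new reading comes with each control period).
- imaging.capture(name): name is "side" or "top"; returns a dict with "image" (400x640x3 uint8, blue, green, red), "fx", "fy", "cx", "cy" (pixels), "world_from_camera" (4x4, takes a point from camera to world coordinates). Camera axes: x right, y up, looking along -z (the intrinsics and any distortion apply to the point x, -y, -z); pixel columns grow to the right and rows downward; lengths in mm; the calibration is good to about 2 mm. A picture is of the moment at which its call begins. There is no depth.
- job.sign_off(): hands the job in; it is judged then, once.
The state is a dict: "time": time; "qpos": joint angles; "joint_velocities": joint speeds; "joint_torque": joint torques, N m; "ee_pos": TCP position; "orientation": TCP orientation; "force": force on the tool from outside, world axes, zero at the start; "moment": the same for the moment, N m; "finger_gap": opening from 0.0 (shut) to 1.0 (fully open); "gripper_force": force on a finger pad.
Only numpy, scipy, OpenCV 4.12 (cv2) and the standard library are available. Lean on these libraries where they do the work, as an engineer would, in place of code of your own. Each camera call takes 0.05 s, during which the arm holds its last target. There are 200 camera calls.

## Working session

There is one attempt and no reset: what is moved stays moved. The work goes in short steps, Python scripts to look and compute and a shell command to move; the robot and the scene stay as the last step left them, time stands still between calls to the robot, and variables do not carry over. Pictures are saved under pics/ and viewed, at most 10 in all, crops included, and the job is handed in when it is done.

```bash
mkdir -p pics; ls
python3 - <<'E'
from cell import manip, imaging
import cv2
for n in("top","side"):
    c=imaging.capture(n);cv2.imwrite(f"pics/{n}0.png",c["image"])
    print(n,c["fx"],c["fy"],c["cx"],c["cy"],c["world_from_camera"],[k for k in c])
print(manip.read_state())
E
```

```text
pics
top 407.54105653736997 407.54105653736997 314.91739071083356 198.08470739543546 [[-2.37336246e-02  9.90665603e-01 -1.34232552e-01  4.24075627e+02]
 [-9.99710863e-01 -2.29999987e-02  7.01360973e-03 -1.48519960e+01]
 [ 3.86079339e-03  1.34360198e-01  9.90925038e-01  1.00347076e+03]
 [ 0.00000000e+00  0.00000000e+00  0.00000000e+00  1.00000000e+00]] ['image', 'fx', 'fy', 'cx', 'cy', 'world_from_camera']
side 486.5786877430376 486.5786877430376 325.7096178968046 197.62401296842086 [[-9.98252453e-01  2.56316906e-02 -5.32452466e-02  4.82902771e+02]
 [-5.72897361e-02 -6.40693602e-01  7.65656316e-01  9.36302700e+02]
 [-1.44888230e-02  7.67368702e-01  6.41042393e-01  8.74445828e+02]
 [ 0.00000000e+00  0.00000000e+00  0.00000000e+00  1.00000000e+00]] ['image', 'fx', 'fy', 'cx', 'cy', 'world_from_camera']
{'time': 0.1, 'qpos': array([-1.27509492e+00,  3.59415423e-01,  1.51135013e+00, -1.12805346e-05,
        1.27251391e+00, -1.15116447e-01]), 'joint_velocities': array([ 0.00019011, -0.00330815, -0.00155939, -0.00164384, -0.00260769,
       -0.00107727]), 'joint_torque': array([-1.62248530e-04, -5.28650665e+01, -2.79350442e+01, -1.40199813e-04,
        4.95952409e-03, -2.09061773e-05]), 'ee_pos': array([ 239.4104939 , -549.47710778,  230.538239  ]), 'orientation': array([-8.39482544e-04,  9.78976971e-01,  2.03969064e-01, -8.14174799e-05]), 'force': array([-0.66976662,  0.09246267,  0.03663786]), 'moment': array([0.05741467, 0.00172472, 0.01053796]), 'gripper_force': 0.0, 'finger_gap': 0.997178647494489}
```

View pics/top0.png

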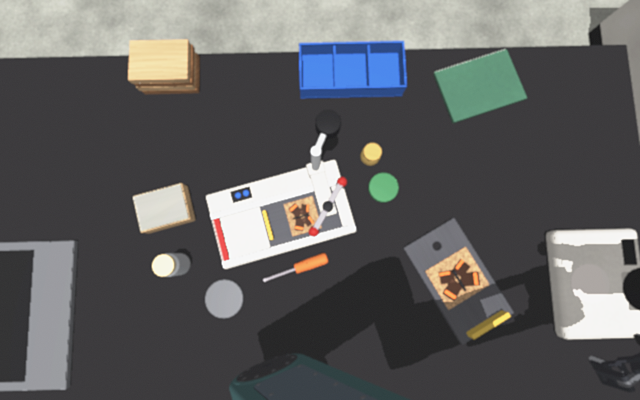

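View pics/side0.png

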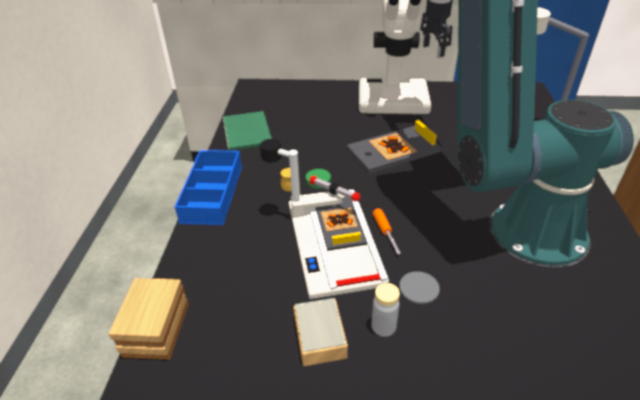

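Candidates for the carrier: the plate on the white stage, top (290,217), and a larger loose plate at top (460,280). I choose the one on the stage under the bar with red balls, at (342,182) and (314,232). Next is a close crop and a measurement.

```bash
cat > h.py <<'E'
import numpy as np, cv2
from cell import manip, imaging
def ray(c,u,v):
    T=np.array(c["world_from_camera"]);d=T[:3,:3]@np.array([(u-c["cx"])/c["fx"],-(v-c["cy"])/c["fy"],-1.])
    return T[:3,3],d
def atz(c,u,v,z):
    o,d=ray(c,u,v);return o+d*(z-o[2])/d[2]
def proj(c,p):
    T=np.array(c["world_from_camera"]);q=T[:3,:3].T@(np.array(p,float)-T[:3,3])
    return c["cx"]+c["fx"]*q[0]/-q[2], c["cy"]-c["fy"]*q[1]/-q[2]
def tri(c1,p1,c2,p2):
    A=np.zeros((3,3));b=np.zeros(3)
    for c,p in((c1,p1),(c2,p2)):
        o,d=ray(c,*p);d=d/np.linalg.norm(d);M=np.eye(3)-np.outer(d,d);A+=M;b+=M@o
    return np.linalg.solve(A,b)
def blobs(im,name,minarea=8):
    h=cv2.cvtColor(im,cv2.COLOR_BGR2HSV)
    if name=="red": m=((h[...,0]<5)|(h[...,0]>172))&(h[...,1]>170)&(h[...,2]>90)
    if name=="yel": m=(h[...,0]>21)&(h[...,0]<33)&(h[...,1]>170)&(h[...,2]>120)
    n,l,s,ce=cv2.connectedComponentsWithStats(m.astype(np.uint8))
    return [(s[i].tolist(),ce[i].round(1).tolist()) for i in range(1,n) if s[i][4]>=minarea]
E
python3 - <<'E'
from h import *
t=imaging.capture("top");s=imaging.capture("side")
for n in("red","yel"):
    print(n,"top",blobs(t["image"],n));print(n,"side",blobs(s["image"],n))
cr=t["image"][140:280,195:365];cr=cv2.resize(cr,None,fx=4,fy=4,interpolation=cv2.INTER_CUBIC)
cv2.imwrite("pics/c1.png",cr)
E
```

```text
red top [([338, 177, 8, 9, 45], [342.1, 180.9]), ([215, 219, 13, 40, 86], [220.6, 234.7]), ([309, 228, 9, 7, 43], [313.0, 231.3])]
red side [([311, 177, 5, 7, 22], [312.5, 179.5]), ([352, 192, 9, 8, 51], [356.0, 196.1]), ([337, 275, 43, 10, 185], [357.8, 279.6])]
yel top []
yel side [([415, 120, 21, 25, 252], [424.9, 131.6]), ([282, 169, 7, 8, 37], [285.1, 172.8]), ([332, 232, 29, 12, 234], [345.9, 237.7])]
```

View pics/c1.png

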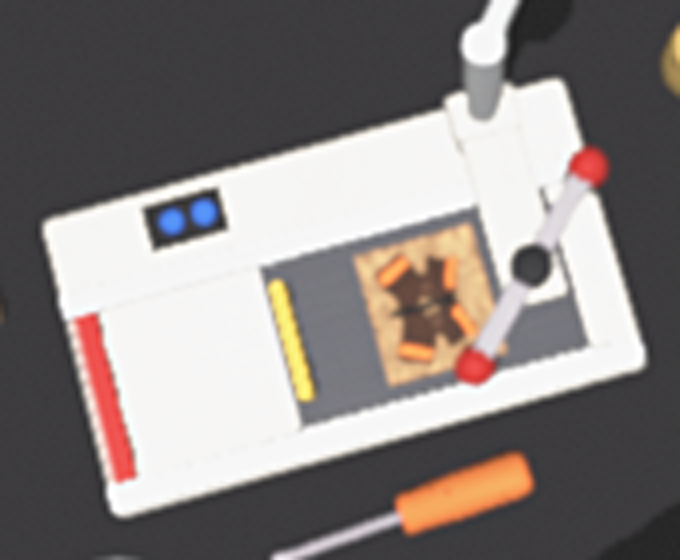

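The crop confirms it: hub at top px (328,206), balls at (342,181) and (313,231), yellow lip at (268,225), red stop at (220,235), pillar foot near (316,169). The carrier sits under the bridge.

Run:
```python
from h import *
from scipy.optimize import least_squares
t=imaging.capture("top");s=imaging.capture("side")
P=[tri(t,a,s,b) for a,b in(((342.1,180.9),(312.5,179.5)),((313,231.3),(356,196.1)))]
print("balls tri",np.round(P,1)); Q=[atz(t,u,v,90) for u,v in((342.1,180.9),(313,231.3))]
print("top z90",np.round(Q,1),"mid",np.mean(Q,0),"len",np.linalg.norm(Q[0]-Q[1]), "hub",atz(t,328,206.3,94))
cs=[((45,222),(115,165)),((560,80),(115,-165)),((645,365),(-70,-165)),((118,515),(-70,165))]
W=np.array([atz(t,195+(u+.5)/4-.5,140+(v+.5)/4-.5,20)[:2] for (u,v),_ in cs]);S=np.array([c[1] for c in cs],float)
def pose(p,S): c,n=np.cos(p[2]),np.sin(p[2]);return p[:2]+S@np.array([[c,n],[-n,c]])
r=least_squares(lambda p:(pose(p,S)-W).ravel(),[430,70,0.2]);p=r.x
print("stage",p,np.degrees(p[2]),r.fun.round(1))
for n,q in(("screw",(0,-110)),("pillar",(100,-110)),("stop",(0,145)),("lip",(0,35))):print(n,pose(p,np.array(q,float)).round(1))
print("lip px z=56",atz(t,195+291/4,140+340/4,56).round(1),"stop",atz(t,195+108/4,140+396/4,30).round(1),"pillarfoot",atz(t,195+483/4,140+112/4,64).round(1))
```

```text
balls tri [[587.8 -84.8  81.2]
 [472.6 -15.2  85.5]]
top z90 [[585.8 -84.1  90. ]
 [472.9 -15.2  90. ]] mid [529.38991358 -49.6711766   90.        ] len 132.22029151525393 hub [527.9754954  -50.22537036  94.        ]
stage [5.01116798e+02 5.69356604e+01 2.52009286e-01] 14.439068463086198 [ 0.6  1.9  1.7 -1.5 -0.8 -1.7 -1.5  1.3]
screw [528.5 -49.6]
pillar [625.4 -24.7]
stop [465.  197.4]
lip [492.4  90.8]
lip px z=56 [491.9  89.5  56. ] stop [463.  201.3  30. ] pillarfoot [622.6 -25.2  64. ]
```

```bash
python3 -m pendant '[[[0,0,20],[0,0,0],0],[[40,80,20],[0,0,-2],0],[[80,150,20],[0,0,-5],0],[[110,210,20],[0,0,-9],0],[[140,265,20],[0,0,-9],0],[[165,320,20],[0,0,-9],0],[[190,370,15],[0,0,-9],0],[[215,415,10],[0,0,-9],0],[[240,455,0],[0,0,-9],0],[[254.5,487,0],[0,0,-9],0],[[254.5,487,0],[0,0,-9],0],[[254.5,487,0],[0,0,-9],0]]' 20
python3 - <<'E'
from h import *
t=imaging.capture("top");s=imaging.capture("side")
print(manip.read_state()["ee_pos"])
for q in((494,-63,231),(494,-63,74)):print(proj(s,q),proj(t,q))
cv2.imwrite("pics/s2.png",cv2.resize(s["image"][60:260,210:450],None,fx=3,fy=3))
E
```

```text
time: 1.8
ee_pos: [493.8, -63.3, 231.2]
orientation: [0.0, 0.992, 0.127, -0.0]
force: [1.0, 0.5, 0.9]
finger_gap: 0.001
gripper_force: 0.0
[493.63955728 -64.18581516 231.34660107]
(np.float64(348.62830258724836), np.float64(137.00923340804604)) (np.float64(337.7827186507861), np.float64(215.64962190667018))
(np.float64(347.6901209317525), np.float64(187.61942081382608)) (np.float64(333.6954041825235), np.float64(221.9500990493736))
```

View pics/s2.png

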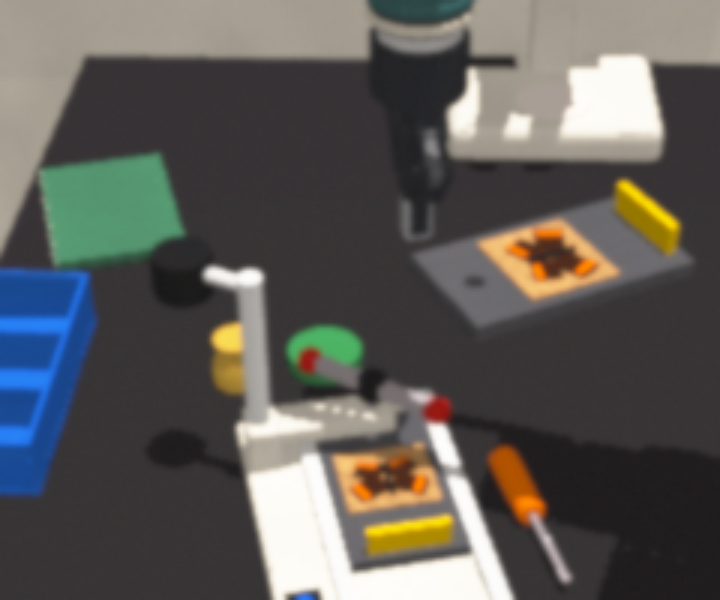

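The picture shows the shut fingertips at crop (417,235), well clear of the pillar at (250,340) and of the bar. Next I lower them behind the near arm and push clockwise.

```bash
python3 -m pendant '[[[0,0,-40],[0,0,0],0],[[0,0,-80],[0,0,0],0],[[0,0,-120],[0,0,0],0],[[0,0,-145],[0,0,0],0],[[0,0,-157],[0,0,0],0],[[0,0,-157],[0,0,0],0]]'; python3 -c "
import numpy as np
f=lambda a:37*np.array([np.cos(np.radians(a)),np.sin(np.radians(a))])
for s in (200,140,80,):
  print(s,[ (f(s-6*k)-f(s)).round(0).tolist() for k in range(1,11)])"
```

```text
time: 2.65
ee_pos: [493.7, -63.8, 74.1]
orientation: [-0.0, 0.992, 0.126, -0.0]
force: [0.3, 0.2, 0.6]
finger_gap: 0.002
gripper_force: 0.0
200 [[-1.0, 4.0], [-2.0, 8.0], [-2.0, 11.0], [-2.0, 15.0], [-2.0, 19.0], [-1.0, 23.0], [0.0, 27.0], [2.0, 30.0], [4.0, 33.0], [6.0, 36.0]]
140 [[3.0, 3.0], [6.0, 5.0], [9.0, 8.0], [12.0, 9.0], [16.0, 11.0], [19.0, 12.0], [23.0, 13.0], [27.0, 13.0], [31.0, 13.0], [35.0, 13.0]]
80 [[4.0, -1.0], [7.0, -2.0], [11.0, -4.0], [14.0, -6.0], [17.0, -8.0], [20.0, -11.0], [23.0, -14.0], [25.0, -17.0], [27.0, -20.0], [28.0, -24.0]]
```

```bash
python3 -m pendant '[[[-1,4,0],[0,0,0],0],[[-2,8,0],[0,0,0],0],[[-2,11,0],[0,0,0],0],[[-2,15,0],[0,0,0],0],[[-2,19,0],[0,0,0],0],[[-1,23,0],[0,0,0],0],[[0,27,0],[0,0,0],0],[[2,30,0],[0,0,0],0],[[4,33,0],[0,0,0],0],[[6,36,0],[0,0,0],0]]'
python3 - <<'E'
from h import *
t=imaging.capture("top");B=[b for b in blobs(t["image"],"red")]
print(B)
E
```

```text
time: 3.9
ee_pos: [498.6, -28.5, 74.1]
orientation: [0.001, 0.992, 0.127, -0.002]
force: [-5.3, -9.4, -0.4]
finger_gap: 0.002
gripper_force: 4.2
[([215, 219, 5, 8, 11], [217.8, 221.8])]
```

```bash
python3 -m pendant '[[[3,3,0],[0,0,0],0],[[6,5,0],[0,0,0],0],[[9,8,0],[0,0,0],0],[[12,9,0],[0,0,0],0],[[16,11,0],[0,0,0],0],[[19,12,0],[0,0,0],0],[[23,13,0],[0,0,0],0],[[27,13,0],[0,0,0],0],[[31,13,0],[0,0,0],0],[[35,13,0],[0,0,0],0]]';  python3 - <<'E'
from h import *
t=imaging.capture("top");s=imaging.capture("side")
print(blobs(t["image"],"red"),blobs(s["image"],"red",4))
cv2.imwrite("pics/s3.png",np.hstack([cv2.resize(i["image"][y:y+140,x:x+130],None,fx=3,fy=3) for i,x,y in((t,260,140),(s,270,120))]))
E
```

```text
time: 5.2
ee_pos: [526.7, -13.0, 72.8]
orientation: [-0.002, 0.992, 0.127, -0.008]
force: [-15.3, -0.6, 6.5]
finger_gap: 0.004
gripper_force: 6.6
[] [([345, 170, 8, 9, 41], [349.1, 173.3]), ([315, 197, 7, 7, 38], [318.4, 200.1]), ([337, 275, 43, 10, 185], [357.8, 279.6])]
```

View pics/s3.png

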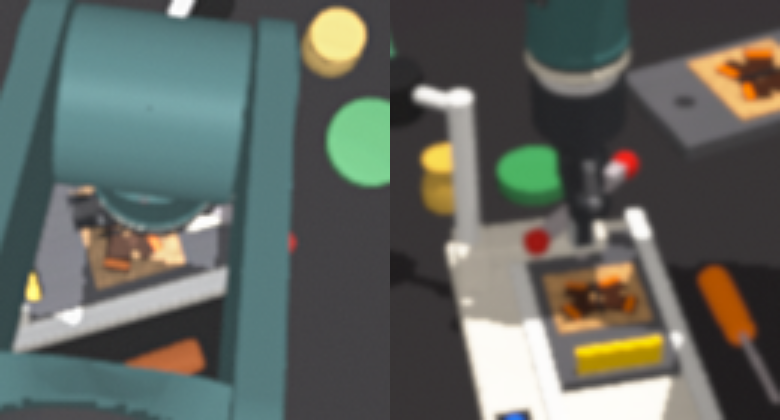

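```bash
cat >> h.py <<'E'
def handle(n=0):
    s=imaging.capture("side");b=[c for st,c in blobs(s["image"],"red",4) if c[1]<240]
    P=[atz(s,*c,89) for c in b]
    for p in P:
        d=p[:2]-[528.7,-50];print("ball",p.round(0),"r",np.hypot(*d).round(0),"ang",np.degrees(np.arctan2(d[1],d[0])).round(0))
    return s
E
python3 - <<'E'
from h import *
handle();st=manip.read_state();print(st["ee_pos"],st["force"],st["moment"],st["qpos"])
E
```

```text
ball [ 491. -106.   89.] r 67.0 ang -124.0
ball [566.   8.  89.] r 69.0 ang 57.0
[527.69841504 -12.92767642  72.85020696] [-13.2819584   -0.15602379   5.28204563] [-0.11633481  1.95898452 -0.17189592] [-1.54963646e-01  4.62865141e-01  1.81816409e+00 -7.89087370e-04
  8.74243584e-01  1.16209056e+00]
```

```bash
python3 -m pendant '[[[4,-1,0],[0,0,0],0],[[7,-2,0],[0,0,0],0],[[11,-4,0],[0,0,0],0],[[14,-6,0],[0,0,0],0],[[17,-8,0],[0,0,0],0],[[17,-8,0],[0,0,0],0]]'
python3 - <<'E'
from h import *
handle()
E
```

```text
time: 6.1
ee_pos: [546.0, -19.8, 72.8]
orientation: [-0.002, 0.992, 0.126, -0.005]
force: [-9.9, 5.2, 0.6]
finger_gap: -0.002
gripper_force: 4.1
ball [467. -72.  89.] r 65.0 ang -160.0
ball [592. -25.  89.] r 68.0 ang 21.0
```

```bash
python3 -m pendant '[[[-8,6,0],[0,0,0],0],[[-10,10,10],[0,0,0],0],[[-10,10,35],[0,0,0],0],[[-10,10,60],[0,0,0],0],[[-20,-20,60],[0,0,0],0],[[-34,-50,60],[0,0,0],0],[[-34,-63,60],[0,0,0],0],[[-34,-63,60],[0,0,0],0],[[-34,-63,35],[0,0,0],0],[[-34,-63,10],[0,0,0],0],[[-34,-63,2],[0,0,0],0],[[-34,-63,2],[0,0,0],0]]'
python3 - <<'E'
from h import *
handle()
f=lambda a:37*np.array([np.cos(np.radians(a)),np.sin(np.radians(a))])
for s in (252,202,152,102): print(s,[ (f(s-5*k)-f(s)).round(0).tolist() for k in range(1,11)])
E
```

```text
time: 7.65
ee_pos: [518.3, -84.5, 76.1]
orientation: [-0.0, 0.992, 0.127, -0.0]
force: [0.6, 0.0, 0.9]
finger_gap: 0.002
gripper_force: 0.0
ball [467. -73.  89.] r 65.0 ang -160.0
ball [593. -27.  89.] r 68.0 ang 20.0
252 [[-3.0, 1.0], [-6.0, 3.0], [-9.0, 4.0], [-11.0, 6.0], [-14.0, 8.0], [-16.0, 10.0], [-18.0, 13.0], [-20.0, 16.0], [-22.0, 18.0], [-23.0, 21.0]]
202 [[-1.0, 3.0], [-2.0, 6.0], [-2.0, 9.0], [-3.0, 13.0], [-3.0, 16.0], [-2.0, 19.0], [-2.0, 22.0], [-1.0, 25.0], [0.0, 28.0], [2.0, 31.0]]
152 [[2.0, 3.0], [4.0, 5.0], [6.0, 8.0], [8.0, 10.0], [10.0, 12.0], [13.0, 14.0], [16.0, 16.0], [19.0, 17.0], [22.0, 18.0], [25.0, 19.0]]
102 [[3.0, 1.0], [6.0, 1.0], [10.0, 1.0], [13.0, 0.0], [16.0, -0.0], [19.0, -1.0], [22.0, -2.0], [25.0, -4.0], [28.0, -5.0], [30.0, -7.0]]
```

```bash
python3 -m pendant '[[[-3,1,0],[0,0,0],0],[[-6,3,0],[0,0,0],0],[[-9,4,0],[0,0,0],0],[[-11,6,0],[0,0,0],0],[[-14,8,0],[0,0,0],0],[[-16,10,0],[0,0,0],0],[[-18,13,0],[0,0,0],0],[[-20,16,0],[0,0,0],0],[[-22,18,0],[0,0,0],0],[[-23,21,0],[0,0,0],0]]'
python3 - <<'E'
from h import *
handle()
E
```

```text
time: 8.95
ee_pos: [501.0, -67.5, 77.8]
orientation: [0.004, 0.992, 0.127, 0.005]
force: [7.5, -12.2, -2.3]
finger_gap: -0.002
gripper_force: 5.7
ball [598. -51.  89.] r 69.0 ang -1.0
ball [463. -46.  89.] r 65.0 ang 176.0
```

```bash
python3 -m pendant '[[[-1,3,0],[0,0,0],0],[[-2,6,0],[0,0,0],0],[[-2,9,0],[0,0,0],0],[[-3,13,0],[0,0,0],0],[[-3,16,0],[0,0,0],0],[[-2,19,0],[0,0,0],0],[[-2,22,0],[0,0,0],0],[[-1,25,0],[0,0,0],0],[[0,28,0],[0,0,0],0],[[2,31,0],[0,0,0],0]]'
python3 - <<'E'
from h import *
handle()
E
```

```text
time: 10.25
ee_pos: [496.5, -35.2, 76.4]
orientation: [0.002, 0.992, 0.127, -0.001]
force: [-4.1, -11.0, 0.9]
finger_gap: 0.003
gripper_force: 4.8
ball [ 571. -109.   89.] r 72.0 ang -54.0
ball [493.   3.  89.] r 64.0 ang 124.0
```

```bash
python3 -m pendant '[[[1,2,0],[0,0,0],0],[[2,3,0],[0,0,0],0],[[3,4,0],[0,0,0],0],[[4,5,0],[0,0,0],0],[[5,7,0],[0,0,0],0],[[6,8,0],[0,0,0],0],[[7,9,0],[0,0,0],0],[[8,10,0],[0,0,0],0]]'
```

```text
time: 11.3
ee_pos: [502.3, -24.3, 75.7]
orientation: [0.001, 0.992, 0.127, -0.003]
force: [-6.1, -8.1, 0.7]
finger_gap: 0.001
gripper_force: 3.9
```

```bash
python3 -m pendant '[[[1,1,0],[0,0,0],0],[[2,2,0],[0,0,0],0],[[3,3,0],[0,0,0],0],[[5,4,0],[0,0,0],0],[[6,5,0],[0,0,0],0],[[8,6,0],[0,0,0],0]]'
python3 - <<'E'
from h import *
handle()
E
```

```text
time: 12.05
ee_pos: [508.3, -18.1, 75.5]
orientation: [0.0, 0.992, 0.127, -0.004]
force: [-10.1, -8.9, 5.0]
finger_gap: -0.003
gripper_force: 5.3
ball [ 541. -127.   89.] r 78.0 ang -81.0
ball [524.  15.  89.] r 65.0 ang 94.0
```

```bash
python3 -m pendant '[[[1.5,0.5,0],[0,0,0],0],[[3,1,0],[0,0,0],0],[[4.5,1.5,0],[0,0,0],0],[[6,2,0],[0,0,0],0],[[7.5,2.5,0],[0,0,0],0],[[9,3,0],[0,0,0],0]]'
```

```text
time: 12.85
ee_pos: [516.3, -14.3, 75.2]
orientation: [-0.001, 0.992, 0.127, -0.005]
force: [-10.2, -4.5, 5.5]
finger_gap: 0.0
gripper_force: 4.8
```

```bash
python3 -m pendant '[[[1.5,0.5,0],[0,0,0],0],[[3,1,0],[0,0,0],0],[[5,1,0],[0,0,0],0],[[6.5,1,0],[0,0,0],0],[[8,1,0],[0,0,0],0],[[10,1,0],[0,0,0],0]]'
python3 - <<'E'
from h import *
handle()
E
```

```text
time: 13.6
ee_pos: [524.0, -12.5, 74.7]
orientation: [-0.001, 0.992, 0.127, -0.007]
force: [-14.2, -2.1, 6.2]
finger_gap: 0.004
gripper_force: 6.2
ball [ 499. -120.   89.] r 76.0 ang -113.0
ball [559.   5.  89.] r 63.0 ang 61.0
```

```bash
python3 -m pendant '[[[1.5,0,0],[0,0,0],0],[[3,-0.5,0],[0,0,0],0],[[4.5,-1,0],[0,0,0],0],[[6,-1,0],[0,0,0],0],[[7.5,-1.5,0],[0,0,0],0],[[9,-2,0],[0,0,0],0]]'
```

```text
time: 14.4
ee_pos: [529.5, -13.0, 74.2]
orientation: [-0.003, 0.992, 0.126, -0.01]
force: [-22.5, 4.0, 13.4]
finger_gap: 0.001
gripper_force: 10.6
```

```bash
python3 -m pendant '[[[1.5,-0.5,0],[0,0,0],0],[[3,-1,0],[0,0,0],0],[[4.5,-2,0],[0,0,0],0],[[6,-2.5,0],[0,0,0],0]]'
python3 - <<'E'
from h import *
handle()
E
```

```text
time: 14.9
ee_pos: [529.7, -13.3, 73.9]
orientation: [-0.005, 0.992, 0.126, -0.015]
force: [-35.1, 10.6, 26.8]
finger_gap: 0.002
gripper_force: 17.7
ball [ 489. -112.   89.] r 73.0 ang -123.0
ball [570.  -2.  89.] r 63.0 ang 49.0
```

```bash
python3 -m pendant '[[[-8,2,0],[0,0,0],0],[[-16,4,0],[0,0,0],0],[[-26,10,0],[0,0,0],0],[[-26,10,0],[0,0,0],0],[[-26,10,30],[0,0,0],0],[[-26,10,70],[0,0,0],0],[[-26,10,100],[0,0,0],0],[[-26,10,100],[0,0,0],0]]'
python3 - <<'E'
from h import *
s=handle();t=imaging.capture("top")
b=[c for st,c in blobs(s["image"],"red",4) if c[1]<240]
print(b, blobs(t["image"],"red",3))
for z in(92,94,95,96,97,98):
    P=[atz(s,*c,z)[:2] for c in b];print(z,np.mean(P,0).round(1),np.linalg.norm(P[0]-P[1]).round(1),np.degrees(np.arctan2(*(P[1]-P[0])[::-1])).round(0))
print(blobs(s["image"],"yel"))
E
```

```text
time: 15.95
ee_pos: [524.0, -8.1, 179.0]
orientation: [0.001, 0.992, 0.127, 0.003]
force: [0.1, 0.5, -0.2]
finger_gap: -0.001
gripper_force: 0.0
ball [ 489. -112.   89.] r 73.0 ang -123.0
ball [570.  -2.  89.] r 63.0 ang 49.0
[[350.2, 172.0], [317.2, 197.3]] [([218, 219, 1, 3, 3], [218.0, 220.0])]
92 [528.9 -53.1] 135.6 53.0
94 [528.8 -50.6] 135.2 53.0
95 [528.8 -49.3] 135.1 53.0
96 [528.7 -48.1] 134.9 53.0
97 [528.7 -46.8] 134.7 53.0
98 [528.6 -45.5] 134.5 53.0
[([415, 120, 22, 24, 271], [425.3, 131.4]), ([282, 173, 7, 4, 12], [285.2, 175.0]), ([332, 232, 29, 12, 234], [346.0, 237.7])]
```

The force rose to 45 N with no more motion, at about 275° turned. That is the top stop, and I backed off at once. Next I set the fingers behind the lip.

```bash
python3 -m pendant '[[[-12,35,0],[0,0,0],0],[[-25.5,73,0],[0,0,0],0],[[-25.5,73,0],[0,0,0],0],[[-25.5,73,-50],[0,0,0],0],[[-25.5,73,-90],[0,0,0],0],[[-25.5,73,-115],[0,0,0],0],[[-25.5,73,-130],[0,0,0],0],[[-25.5,73,-139],[0,0,0],0],[[-25.5,73,-139],[0,0,0],0]]'
python3 - <<'E'
from h import *
s=handle();cv2.imwrite("pics/s4.png",cv2.resize(s["image"][150:300,270:430],None,fx=3.75,fy=3.75))
E
```

```text
time: 17.18
ee_pos: [495.6, 65.3, 37.0]
orientation: [-0.0, 0.992, 0.126, -0.0]
force: [-0.9, -0.4, 0.5]
finger_gap: -0.004
gripper_force: 0.0
ball [569.  -3.  89.] r 62.0 ang 49.0
```

View pics/s4.png

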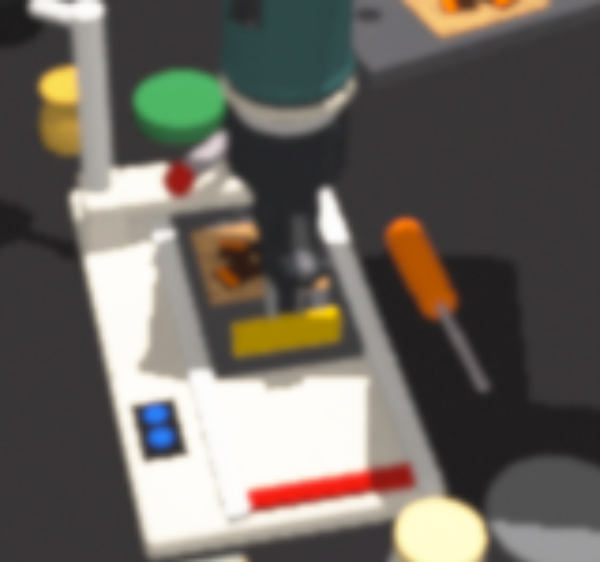

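The fingers sit behind the lip at crop (295,300), with the lip centre at (287,333). Now the draw along the guides.

```bash
python3 - <<'E'
from h import *
s=imaging.capture("side");print("tube",atz(s,387,292,115).round(0))
E
python3 -m pendant '[[[1,4,0],[0,0,0],0],[[1,8,0],[0,0,0],0],[[0,14,0],[0,0,0],0],[[-2,21,0],[0,0,0],0],[[-4,28,0],[0,0,0],0],[[-5,35,0],[0,0,0],0],[[-7,42,0],[0,0,0],0],[[-9,49,0],[0,0,0],0],[[-11,56,0],[0,0,0],0],[[-13,63,0],[0,0,0],0],[[-14,70,0],[0,0,0],0],[[-16,77,0],[0,0,0],0]]'
```

```text
tube [409. 314. 115.]
time: 18.77
ee_pos: [480.5, 142.4, 37.8]
orientation: [0.0, 0.992, 0.127, 0.001]
force: [2.1, -5.2, 3.9]
finger_gap: -0.003
gripper_force: 2.9
```

```bash
python3 -m pendant '[[[-1,4,0],[0,0,0],0],[[-2,8,0],[0,0,0],0],[[-3,12,0],[0,0,0],0],[[-4,16,0],[0,0,0],0],[[-5,20,0],[0,0,0],0],[[-6,23,0],[0,0,0],0],[[-7,26,0],[0,0,0],0]]'
python3 - <<'E'
from h import *
s=imaging.capture("side");print(blobs(s["image"],"yel"),blobs(s["image"],"red"))
cv2.imwrite("pics/s5.png",cv2.resize(s["image"][150:300,270:430],None,fx=3.75,fy=3.75))
E
```

```text
time: 19.65
ee_pos: [473.4, 168.3, 37.8]
orientation: [0.0, 0.992, 0.127, 0.001]
force: [1.1, -5.5, 3.8]
finger_gap: -0.004
gripper_force: 3.1
[([416, 121, 21, 23, 259], [425.7, 131.8]), ([340, 261, 31, 14, 274], [355.2, 267.6])] [([315, 193, 6, 8, 37], [317.4, 197.0]), ([337, 273, 43, 12, 237], [357.8, 279.1])]
```

View pics/s5.png

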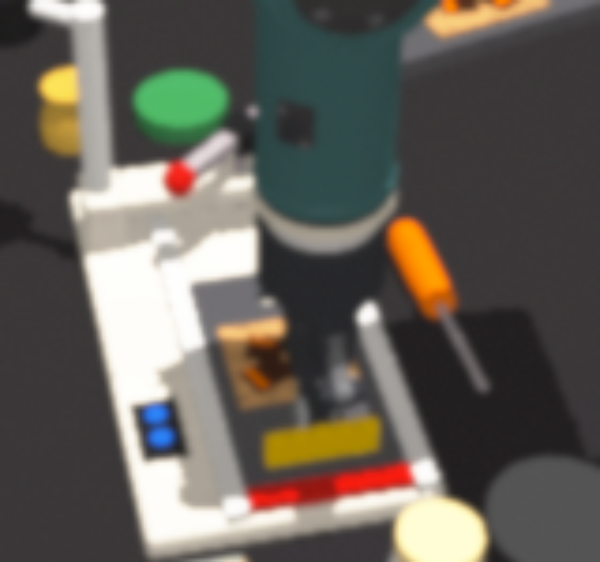

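The lip is at crop (322,443) and the plate edge is just short of the red stop, about (330,480). I push on in small steps until the force rises.

```bash
python3 -m pendant '[[[-0.5,2,0],[0,0,0],0],[[-1,4,0],[0,0,0],0],[[-1.5,6,0],[0,0,0],0],[[-2,8,0],[0,0,0],0]]'
```

```text
time: 20.2
ee_pos: [472.1, 173.3, 38.3]
orientation: [0.003, 0.992, 0.128, 0.001]
force: [2.7, -25.6, 15.7]
finger_gap: 0.0
gripper_force: 13.5
```

The force jumped to 26 N, so the carrier is at the stop. Backing off and rising.

```bash
python3 -m pendant '[[[2,-8,0],[0,0,0],0],[[3,-13,0],[0,0,0],0],[[3,-13,0],[0,0,0],0],[[3,-13,30],[0,0,0],0],[[3,-13,70],[0,0,0],0],[[3,-13,120],[0,0,0],0],[[-20,-60,170],[0,0,0],0],[[-60,-110,170],[0,0,0],0],[[-100,-160,170],[0,0,0],0],[[-100,-210,170],[0,0,0],0],[[-100,-260,170],[0,0,0],0],[[-100,-260,170],[0,0,0],0]]'
python3 - <<'E'
from h import *
s=handle();t=imaging.capture("top")
cv2.imwrite("pics/f.png",np.hstack([cv2.resize(i["image"][y:y+150,x:x+130],None,fx=3,fy=3) for i,x,y in((t,200,140),(s,290,150))]))
b=[c for st,c in blobs(s["image"],"red",4) if c[1]<240]
bt=[c for st,c in blobs(t["image"],"red",4) if c[0]>250]
print(b,bt,[[tri(t,q,s,p).round(0).tolist() for p in b] for q in bt])
y=blobs(s["image"],"yel");print(y)
c=np.array([501.1,56.9]);d=np.array([-.249,.969])
for q in y:print(((atz(s,*q[1],46)[:2]-c)@d))
E
```

```text
time: 21.7
ee_pos: [370.9, -86.2, 207.5]
orientation: [0.0, 0.992, 0.124, 0.001]
force: [-0.7, -0.4, 0.6]
finger_gap: 0.003
gripper_force: 0.0
ball [ 489. -112.   89.] r 74.0 ang -123.0
ball [569.  -3.  89.] r 62.0 ang 49.0
[[350.1, 171.9], [317.4, 197.0]] [[303.6, 188.8], [352.3, 222.3]] [[[521.0, 5.0, 185.0], [569.0, 4.0, 95.0]], [[490.0, -103.0, 96.0], [539.0, -112.0, -3.0]]]
[([415, 120, 22, 24, 270], [425.3, 131.4]), ([282, 174, 7, 3, 9], [285.1, 175.3]), ([341, 262, 30, 13, 258], [355.8, 268.2])]
-373.22061050286965
-239.56192424268795
139.28357175335483
```

View pics/f.png

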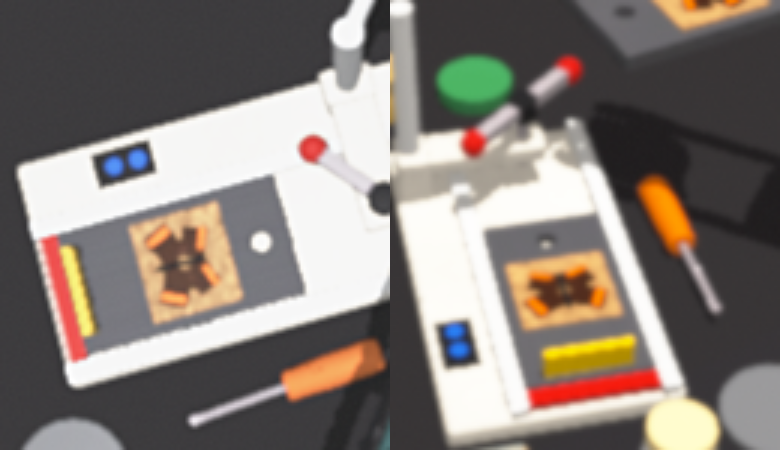

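The left view shows the plate edge against the red stop at crop (65,300). The balls triangulate to about 95.5 mm, so the screw is up.

```bash
python3 -c "
from cell import job
print(job.sign_off())"
```

```text
the job is handed in; nothing more can be done
None
```

I backed the screw out to its top stop, slid the carrier flat against the red end stop, drew the arm clear and handed in the job at about 22 s; the verdict was not shown.

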